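# Thread the hinge pin of a carving stand

## Task

Take the long hinge pin out of the tool rack and thread it downwards through the carving stand's hinge (top lug, then the sprung eye of the board's arm, then the bottom lug) until its collar sits fully home on the top lug, and let go. The eye's hole stands out of line, so feel for it and coax the pin through: never load the hinge with more than 60 N. Leave everything else on the bench as it is.

Things in the scene. Friction and masses are not known exactly. Their poses are not given: they have to be found in the camera images.
- pin_grip (a point): Centre of the square light-wood grip (26 x 26 mm, 40 mm tall, sides along this point's x and y) of the hinge pin, the longer pin in the rack. z up along the pin. It is 136 mm above the shaft's lower end, 26 mm above the collar's underside. Close the fingers along this point's x (across the rack): neighbours stand 75 mm off along y. Lift over 30 mm to draw it
- hinge_pin: The hinge pin, about 0.22 kg, upright in the rack: round steel shaft 16 mm thick, 110 mm long, lower end flat (edge broken only 0.8 mm); above it a steel collar 36 mm across, 6 mm thick, then the grip. Origin at the lower end of the shaft, z up along the pin
- pin_tip (a point): Centre of the flat lower end of the hinge pin's shaft, z up along the pin
- pin_collar (a point): Point on the hinge pin's axis at the underside of its collar, 110 mm above pin_tip; z up along the pin. With the pin home it lies level with top_hole
- stand: Carving stand fixed to the bench: dark steel fork hinge and a plywood board (220 x 290 mm) with a half-carved relief. Origin on the hinge axis at bench height, z up; board 80 to 370 mm off along +y, its top 88 mm up, relief to 125 mm; the fork's web stands on the -y side, to 52 mm. Lugs 64 x 66 mm and rigid. Heights: bottom lug 30-42 mm, eye 70-86 mm, top lug 112-126 mm, base plate top 10 mm
- top_hole (a point): Centre of the top lug's hole (27 mm wide) at the lug's upper face, 126 mm above the bench, on the hinge axis; z up, axes as the stand
- eye_axis (a point): Point on the hinge axis level with the eye's upper face, 86 mm up. The eye is a steel bush 52 mm wide, 16 mm thick; the centre of its 22 mm hole is 6 mm off the hinge axis in an unknown direction, new each time (it does not turn). Pressed down, it gives from about 3 N, 1.5 N per mm, for 6 mm, then stops hard; it springs back
- bottom_hole (a point): Centre of the bottom lug's hole (24.4 mm wide) at the lug's upper face, 42 mm above the bench, on the hinge axis; z up. An upright pin passes all three holes only with its axis about 3 to 4 mm from the hinge axis, towards the eye's hole
- rack: Fixed wooden block rack, 60 x 250 x 40 mm (long side along its y axis), with three holes 20 mm wide and 30 mm deep, at y = -75, 0 and +75 mm; the hinge pin, the short pin and a gouge stand in them, in any order. Origin under its centre
- short_pin: short pin standing in another hole of the rack: steel shaft only 12 mm thick and 65 mm long, same collar and grip as the hinge pin; leave it alone. Origin at the lower end of its shaft
- rack_gouge: carving gouge standing in the rack, turned wooden handle (28 mm thick) up, its top 152 mm above the bench; leave alone. Origin at its lower end
- board_gouge: gouge lying on the carving board, 210 mm long, dark turned handle; leave alone. Origin under its middle
- bird: small carved wooden bird on a round foot, 60 mm wide, 96 mm tall; leave alone. Origin under its foot
- mallet: turned round wooden mallet, 240 mm tall, standing on its broad head (80 mm thick at the foot), handle up; leave alone. Origin under the head
- glue: plain white glue bottle, 60 mm thick, 150 mm tall; leave alone. Origin under its base
- offcut: light wood offcut, 70 x 100 x 30 mm; leave alone. Origin under its centre
Not all that is in view belongs to the job. What is shaped like the hinge_pin but blue or pink is not meant.

How it is judged:
By the outcome, as a careful person would: the job done as asked, in the order asked, and still so for the second after the job is handed in, with the robot touching nothing.
It also fails if it takes over 72 s, if anything falls off the work surface, if the arm or the gripper's body presses on something with over 40 N, if the wrist force passes 120 N, or if a joint passes its speed limit or range.

## Robot

A 6-joint arm with a two-finger parallel gripper is mounted at the origin on the work surface. World frame = base frame: x ahead of the robot, y to its left, z up, the work surface at z = 0. Lengths are in mm, angles in degrees, forces in N, time in s.
With the tool pointing down it reaches from about 275 to 875 mm from the base axis. Payload 12.5 kg.
Tool frame: the origin (TCP) lies between the finger pads; the fingertips stand 25 mm ahead of it and the grasp point (between the pads) lies 6 mm ahead of it (manip.tip_reach is the distance from the TCP to the fingertips, in mm); z points along the fingers, y is the direction in which the jaws open and shut (so a half turn about z gives the same grasp; the last joint's range is limited). The gripper opens to 85 mm and grips with 20 to 120 N. Pads are 22 mm wide; open, the fingers measure 114 mm over their backs; the gripper's body (76 mm by 85 mm) begins 54 mm behind the grasp point. The pads swing forward as they close: fully open they stand 13 mm farther back than shut.
Start: joints at [69.351, 20.094, 94.641, -0, 65.266, -4.847], TCP at [149.743, 529.209, 256.29] pointing down, gripper open.
Joint ranges: [-157.81, 157.81], [-45, 120.19], [0.68, 151.7], [-89.99, 269.99], [4.06, 180], [-164.3, 164.3]. Speed limits (degrees/s): [127.2, 127.2, 159.86, 180, 180, 180].

## Interface

Orientations are given as a 3x3 rotation matrix whose columns are the frame's x, y, z axes.
In Python, from workcell import sense, vision, manip gives the robot as it stands.
- The arm moves only by the tool arm_command, never from a script. Its arguments are lists of equal length, an entry for each row: "gripper": the closure, from 0 (fully open) to 1 (shut); "travel": the shift along the tool's x, y, z in units of 40 mm (1.0 is 40 mm), a list of three; "roll": the turn about the tool's z in units of 5 degrees (1.0 is 5 degrees). A call has 1 to 10 rows; each row is the pose to reach, as a shift and turn from the pose commanded when the call began, along the tool's axes at that moment; what a row does not reach only later rows make up. A row lasts 1/10 s, in which the tool goes at most 50 mm and 8.59 degrees, less where a joint would pass 70% of its speed; a pose out of reach is approached as far as the arm can. A call with a gripper value outside its range is refused whole. The fingers move at their own pace and stop on an object; "grip_force" is the grip in N (left out, the last holds). Time passes only in rows, so rows that repeat a pose let the fingers close. It gives the time, the measured TCP pose, the force and the opening at its end, in the units of the state.
- sense(): the state, without advancing time (a new reading comes with each control period).
- vision.snapshot(name): name is "scene" or "top" or "wrist"; returns the picture (400x640x3 uint8, blue, green, red); there is no depth.
- vision.camera_model(name): a dict with "fx", "fy", "cx", "cy" (pixels), "T" (4x4, takes a point from camera to world coordinates); the wrist camera has in their place "T_tool_cam" (4x4, takes a point from camera to tool coordinates, whose origin is the TCP and whose axes are the flange's). Camera axes: x right, y up, looking along -z (the intrinsics and any distortion apply to the point x, -y, -z); pixel columns grow to the right and rows downward; lengths in mm; the calibration is good to about 2 mm. A picture is of the moment at which its call begins: read the wrist's pose just before it. camera_model takes no time and is no camera call.
- manip.close_job(): hands the job in, once; it reports no verdict.
The state is a dict: "time_s": time; "qpos": joint angles; "qd": joint speeds; "tau": joint torques, N m; "eef_pos": TCP position; "ee_rot": TCP orientation; "wrist_force": force on the tool from outside, world axes, zero at the start; "torque": the same for the moment, N m; "grip_width": finger opening in mm.
Only numpy, scipy, OpenCV 4.12 (cv2) and the standard library are available. Lean on these libraries where they do the work, as an engineer would, in place of code of your own. Each camera call takes 0.05 s, during which the arm holds its last target.

## Working session

There is one attempt and no reset: what is moved stays moved. The work goes in short steps, Python scripts to look and compute and a tool call to move; the robot and the scene stay as the last step left them, time stands still between calls to the robot, and variables do not carry over. Pictures are saved under pics/ and viewed, and the job is handed in when it is done.

Besides the shell and the picture viewer there is one more tool, called as name(argument=value, ...) on one line, values as JSON. arm_command: Moves the arm, as the interface text tells. Its arguments: {"type":"object","properties":{"gripper":{"type":"array"},"travel":{"type":"array"},"roll":{"type":"array"},"grip_force":{"type":"number"}},"required":["gripper","travel","roll"]}

```bash
ls; mkdir -p pics; python3 - <<'E'
from workcell import sense, vision, manip
import cv2,numpy as np
np.set_printoptions(precision=4,suppress=True)
s=sense()
for k in s: print(k,s[k])
for n in ["scene","top","wrist"]:
    cv2.imwrite(f"pics/{n}0.png",vision.snapshot(n)); m=vision.camera_model(n); print(n,m)
print(manip.tip_reach)
E
```

```text
pics
time_s 0.0
qpos [69.3504 20.1248 94.6782 -0.001  65.2651 -4.8474]
qd [-0.1196  0.0776  0.1481  0.0193 -0.0357 -0.0448]
tau [  0.0016 -50.61   -29.1406  -0.       0.0046  -0.    ]
eef_pos [149.6452 528.9285 255.7457]
ee_rot [[-0.9622  0.2723 -0.0004]
 [ 0.2723  0.9622 -0.0011]
 [ 0.0001 -0.0012 -1.    ]]
wrist_force [ 0.5509  0.146  -0.2255]
torque [-0.0373  0.0085  0.0562]
grip_width 85.56657469580185
scene {'fx': 383.28891864895604, 'fy': 383.28891864895604, 'cx': 322.6669181520683, 'cy': 202.3427878301849, 'T': array([[  -0.0392,   -0.6638,    0.7469, 1336.0127],
       [   0.9992,   -0.0253,    0.03  ,  -56.0767],
       [  -0.001 ,    0.7475,    0.6642,  775.2564],
       [   0.    ,    0.    ,    0.    ,    1.    ]])}
top {'fx': 397.90098982220644, 'fy': 397.90098982220644, 'cx': 325.6143372504324, 'cy': 197.7478995066489, 'T': array([[   0.0138,    0.993 ,   -0.1173,  479.985 ],
       [  -0.9999,    0.0131,   -0.007 ,  -93.8123],
       [  -0.0054,    0.1173,    0.9931, 1195.5865],
       [   0.    ,    0.    ,    0.    ,    1.    ]])}
wrist {'fx': 323.8536717743555, 'fy': 323.8536717743555, 'cx': 318.0763453255193, 'cy': 202.12742017944075, 'T_tool_cam': array([[  -0.0011,    0.9512,    0.3085,   78.8132],
       [   1.    ,    0.001 ,    0.0006,   -0.2782],
       [   0.0002,    0.3085,   -0.9512, -116.6225],
       [   0.    ,    0.    ,    0.    ,    1.    ]])}
25.0
```

View pics/top0.png

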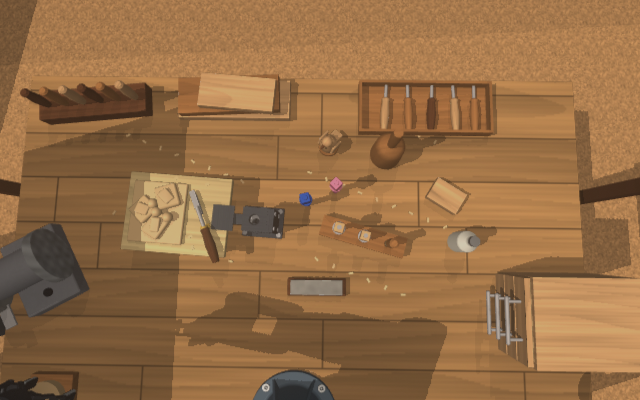

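View pics/scene0.png

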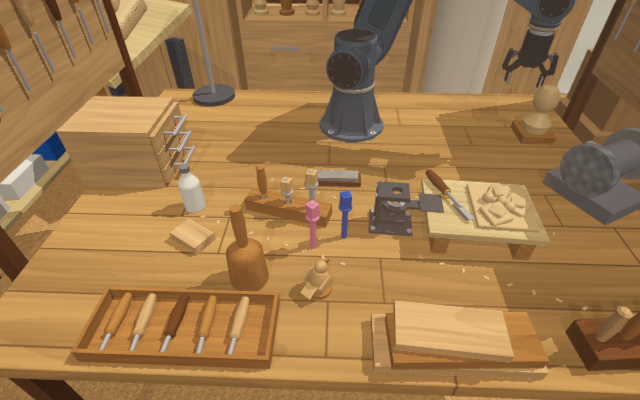

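View pics/wrist0.png

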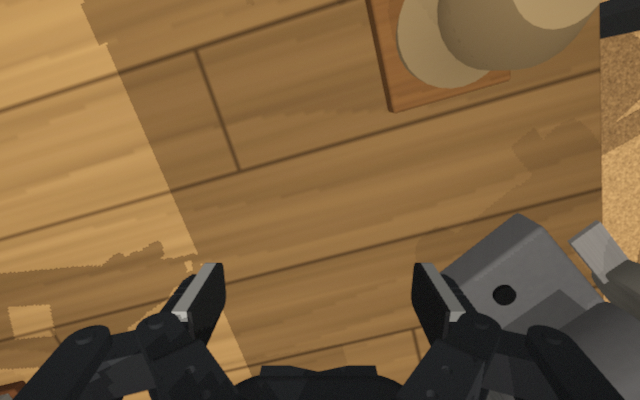

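```bash
python3 - <<'E'
import cv2
a=cv2.imread("pics/top0.png")[170:270,200:420]
cv2.imwrite("pics/top0z.png",cv2.resize(a,None,fx=3.6,fy=3.6,interpolation=cv2.INTER_CUBIC))
a=cv2.imread("pics/scene0.png")[150:260,230:450]
cv2.imwrite("pics/scene0z.png",cv2.resize(a,None,fx=3.6,fy=3.6,interpolation=cv2.INTER_CUBIC))
E
```

```text
(no output)
```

View pics/top0z.png

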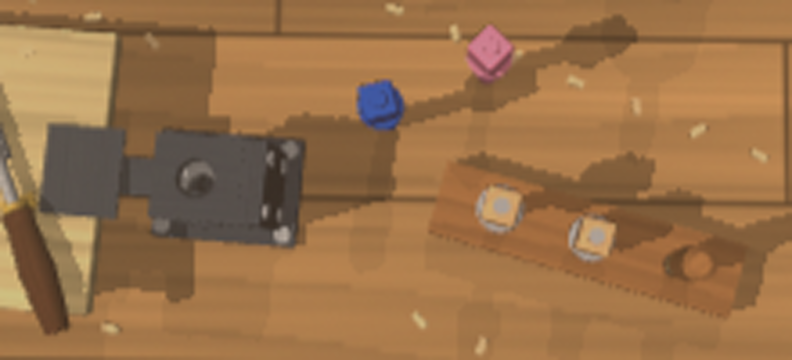

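View pics/scene0z.png

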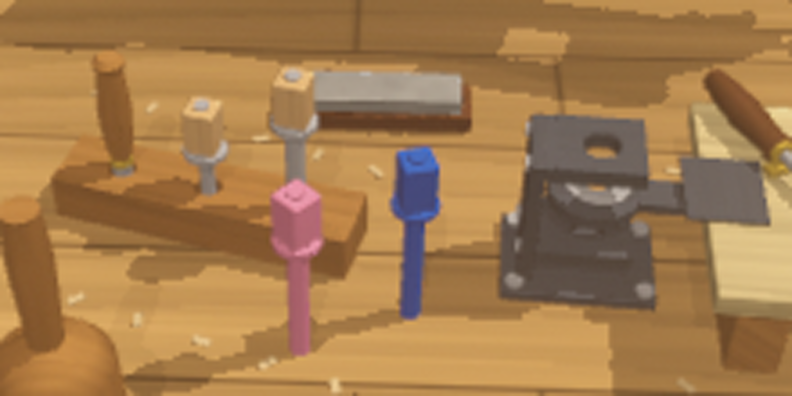

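```bash
cat > h.py <<'E'
import numpy as np,cv2
from workcell import sense, vision, manip
np.set_printoptions(precision=2,suppress=True)
def T_of(n,s=None):
    m=vision.camera_model(n)
    if n!="wrist": return m,m["T"]
    E=np.eye(4);E[:3,:3]=s["ee_rot"];E[:3,3]=s["eef_pos"]
    return m,E@m["T_tool_cam"]
def ray(m,T,px):
    d=np.array([(px[0]-m["cx"])/m["fx"],-(px[1]-m["cy"])/m["fy"],-1.])
    return T[:3,3],T[:3,:3]@d
def onz(m,T,px,z):
    o,d=ray(m,T,px); return o+d*(z-o[2])/d[2]
def proj(m,T,P):
    p=T[:3,:3].T@(np.asarray(P,float)-T[:3,3]); return np.array([m["cx"]+m["fx"]*p[0]/-p[2],m["cy"]-m["fy"]*p[1]/-p[2]])
E
python3 - <<'E'
from h import *
m,T=T_of("top")
f=lambda u,v:(200+u/3.6-.36,170+v/3.6-.36)
for n,p,z in [("grip",(502,206),166),("short",(596,237),121),("gouge",(699,263),152),("hole",(197,178),126),("lugTL",(165,130),126),("lugBL",(150,222),126),("rackTL",(452,160),40),("rackBL",(430,232),40),("rackBR",(726,317),40),("rackTR",(762,250),40),("blue",(381,99),166),("pink",(490,45),166),("plateTR",(305,140),10),("plateBR",(297,247),10),("padTL",(48,124),88),("padBL",(40,212),88),("padTR",(126,130),88),("padBR",(118,216),88)]:
    print(n,onz(m,T,f(*p),z))
m,T=T_of("scene")
g=lambda u,v:(230+u/3.6-.36,150+v/3.6-.36)
for n,p,z in [("grip",(293,75),166),("short",(200,104),121),("hole",(603,147),126),("lugTL",(531,115),126),("lugTR",(646,123),126),("lugBR",(646,180),126),("lugBL",(531,170),126),("blue",(417,155),166),("pink",(297,188),166),("bluebot",(410,315),0),("pinkbot",(299,350),0)]:
    print(n,onz(m,T,g(*p),z))
E
```

```text
grip [ 526.3  -122.37  166.  ]
short [ 506.17 -194.01  121.  ]
gouge [ 487.71 -265.61  152.  ]
hole [545.92 104.77 126.  ]
lugTL [581.65 130.08 126.  ]
lugBL [512.64 138.69 126.  ]
rackTL [568.55 -85.09  40.  ]
rackBL [510.33 -68.21  40.  ]
rackBR [ 446.04 -305.28   40.  ]
rackTR [ 499.59 -334.56   40.  ]
blue [602.46 -34.01 166.  ]
pink [ 643.04 -112.5   166.  ]
plateTR [585.87  37.56  10.  ]
plateBR [497.3   41.85  10.  ]
padTL [588.74 229.37  88.  ]
padBL [520.34 232.35  88.  ]
padTR [584.85 168.4   88.  ]
padBR [518.08 171.87  88.  ]
grip [ 525.53 -119.24  166.  ]
short [ 505.28 -192.96  121.  ]
hole [551.31 109.34 126.  ]
lugTL [515.55  59.08 126.  ]
lugTR [521.92 144.48 126.  ]
lugBR [587.06 136.11 126.  ]
lugBL [579.22  54.83 126.  ]
blue [613.06 -28.85 166.  ]
pink [ 650.16 -108.85  166.  ]
bluebot [606.69 -27.8    0.  ]
pinkbot [ 645.66 -110.82    0.  ]
```

arm_command(gripper=[0,0,0,0,0,0,0,0,0,0], travel=[[-0.5,-0.4,0],[-1.25,-0.95,0],[-2.1,-1.6,0],[-3,-2.3,0],[-3.9,-3,0],[-4.8,-3.65,0],[-5.7,-4.3,0],[-6.5,-4.9,0],[-7,-5.3,0],[-7,-5.3,0]], roll=[0.7,1.8,3.1,4.4,5.7,7,8.3,9.5,10,10])

```text
time_s: 1.15
eef_pos: [362.7, 247.0, 256.2]
ee_rot: [[-0.406, 0.914, 0.0], [0.914, 0.406, -0.0], [-0.0, -0.0, -1.0]]
wrist_force: [-0.3, 0.2, 0.4]
grip_width: 85.5
```

arm_command(gripper=[0,0,0,0,0,0,0,0,0,0], travel=[[-0.6,0.15,0.1],[-1.4,0.35,0.2],[-2.3,0.55,0.3],[-3.2,0.75,0.4],[-4.1,0.97,0.5],[-5,1.2,0.6],[-5.9,1.4,0.7],[-6.6,1.56,0.75],[-6.6,1.56,0.75],[-6.6,1.56,0.75]], roll=[0.7,1.7,2.8,3.8,4.9,6,7,7.8,7.8,7.8])

```text
time_s: 2.15
eef_pos: [526.3, 34.2, 225.9]
ee_rot: [[0.255, 0.967, -0.001], [0.967, -0.255, 0.0], [-0.0, -0.001, -1.0]]
wrist_force: [-0.2, 0.1, 0.0]
grip_width: 85.7
```

```bash
cat > snap.py <<'E'
import sys,json
from h import *
tag=sys.argv[1]
s=sense(); im=vision.snapshot("wrist"); cv2.imwrite(f"pics/{tag}.png",im)
json.dump({k:(np.asarray(v).tolist()) for k,v in s.items()},open(f"pics/{tag}.json","w"))
print(s["time_s"],s["eef_pos"],s["wrist_force"],s["grip_width"]);print(s["ee_rot"])
E
python3 snap.py w1
```

```text
2.15 [526.29  34.2  225.89] [-0.18  0.11  0.04] 85.66122894630703
[[ 0.25  0.97 -0.  ]
 [ 0.97 -0.25  0.  ]
 [-0.   -0.   -1.  ]]
```

View pics/w1.png

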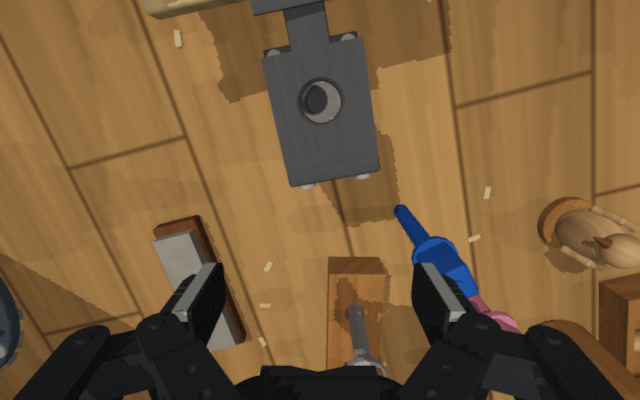

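```bash
python3 - <<'E'
import cv2
a=cv2.imread("pics/w1.png")[30:195,250:400]
import numpy as np
a=np.clip(a.astype(float)*1.8,0,255).astype('uint8')
cv2.imwrite("pics/w1z.png",cv2.resize(a[45:100,40:105],None,fx=10,fy=10,interpolation=cv2.INTER_CUBIC))
cv2.imwrite("pics/w1y.png",cv2.resize(a,None,fx=3.6,fy=3.6,interpolation=cv2.INTER_CUBIC))
E
```

```text
(no output)
```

View pics/w1z.png

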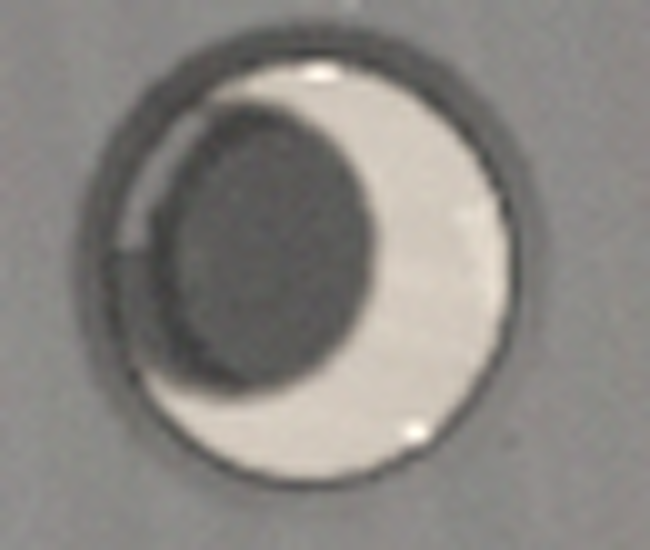

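View pics/w1y.png

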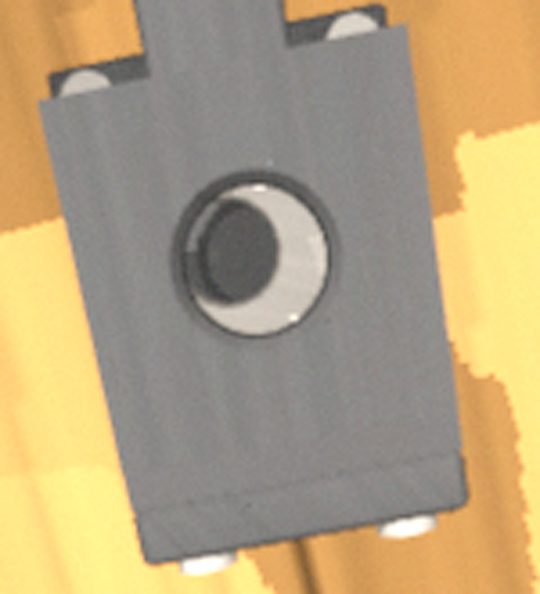

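```bash
cat > fit.py <<'E'
from h import *
import json
s=json.load(open("pics/w1.json"));m,T=T_of("wrist",s)
im=cv2.imread("pics/w1.png")
def z2p(u,v): return (290+u/10-.45,75+v/10-.45)
print("cam",T[:3,3])
# outer chamfer ellipse ctr
c=onz(m,T,z2p(310,256),126);print("axis est",c)
h=c[:2]
lug=[(42,100),(408,27),(466,455),(130,510)]
L=[onz(m,T,(250+u/3.6-.36,30+v/3.6-.36),126)[:2] for u,v in lug]
print(L, np.linalg.norm(L[0]-L[1]),np.linalg.norm(L[1]-L[2]))
d=(L[0]-L[1]); print("x-edge angle",np.degrees(np.arctan2(-d[1],-d[0])));d=L[1]-L[2];print(np.degrees(np.arctan2(-d[0],d[1])));d=L[0]-L[3];print(np.degrees(np.arctan2(-d[0],d[1])))
e=onz(m,T,z2p(228,251),86)[:2];print("eye",e,e-h,np.linalg.norm(e-h))
def circ(ctr,r,z,col,a):
    t=np.linspace(0,2*np.pi,80)
    p=np.array([proj(m,T,(ctr[0]+r*np.cos(x),ctr[1]+r*np.sin(x),z)) for x in t])
    p=(p-[290-.45,75-.45])*10
    cv2.polylines(a,[p.astype(np.int32)],True,col,1)
a=cv2.imread("pics/w1z.png")
u=(e-h)/np.linalg.norm(e-h)*6
for r,z,cc in [(13.5,126,(0,0,255)),(16,126,(0,0,255)),(13.5,112,(0,128,255)),(12.2,42,(255,0,0))]: circ(h,r,z,cc,a)
for r,z,cc in [(11,84.8,(0,255,0)),(12.2,86,(0,255,0)),(11,70,(0,255,255))]: circ(h+u,r,z,cc,a)
cv2.imwrite("pics/w1fit.png",a)
E
python3 fit.py
```

```text
cam [546.89 110.38 342.51]
axis est [547.59 108.14 126.  ]
[array([518.77, 141.65]), array([581.51, 136.65]), array([576.53,  63.45]), array([512.92,  69.43])] 62.93561409563684 73.37433807915139
x-edge angle -4.554428476004045
-3.895808669597614
-4.637986686697622
eye [541.83 109.66] [-5.76  1.52] 5.961271948949632
```

View pics/w1fit.png

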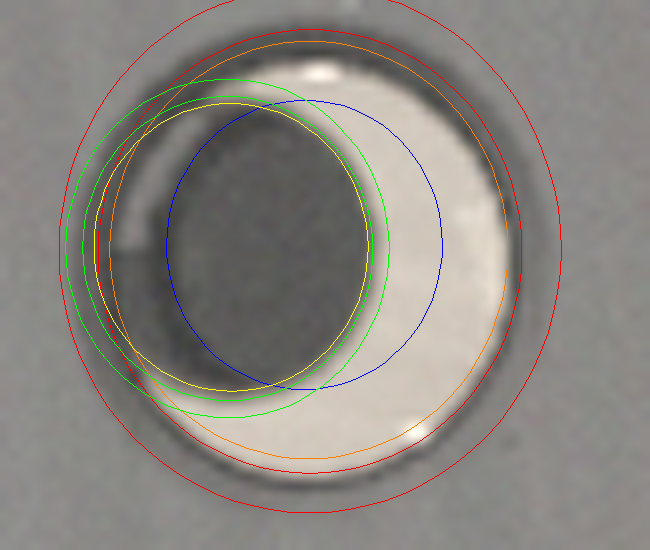

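arm_command(gripper=[0,0,0,0,0,0,0,0], travel=[[-0.5,0.13,-0.1],[-1.3,0.34,-0.2],[-2.2,0.58,-0.3],[-3.1,0.82,-0.35],[-3.75,0.99,-0.35],[-3.75,0.99,-0.35],[-3.75,0.99,-0.35],[-3.75,0.99,-0.35]], roll=[0,0,0,0,0,0,0,0])

```text
time_s: 3.0
eef_pos: [526.4, -119.9, 240.3]
ee_rot: [[0.254, 0.967, -0.0], [0.967, -0.254, 0.0], [0.0, -0.0, -1.0]]
wrist_force: [-0.6, 0.1, -0.4]
grip_width: 85.5
```

```bash
python3 snap.py w2
```

```text
3.0 [ 526.42 -119.92  240.34] [-0.55  0.06 -0.44] 85.49264900235114
[[ 0.25  0.97 -0.  ]
 [ 0.97 -0.25  0.  ]
 [ 0.   -0.   -1.  ]]
```

View pics/w2.png

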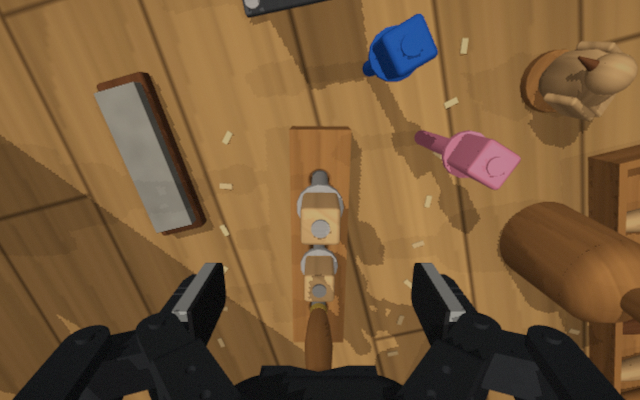

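```bash
python3 - <<'E'
import cv2
a=cv2.imread("pics/w2.png")[160:310,270:370]
cv2.imwrite("pics/w2z.png",cv2.resize(a,None,fx=4,fy=4,interpolation=cv2.INTER_CUBIC))
E
```

```text
(no output)
```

View pics/w2z.png

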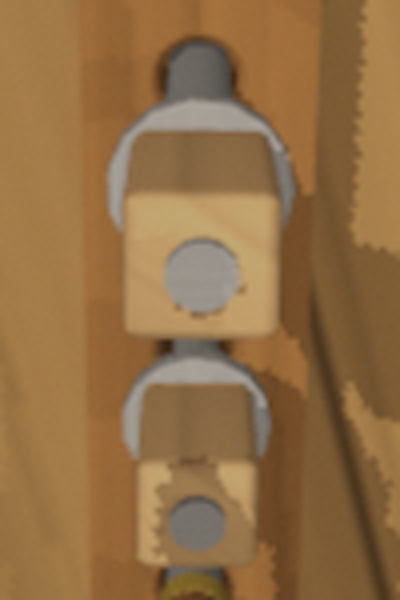

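```bash
python3 - <<'E'
from h import *
import json
s=json.load(open("pics/w2.json"));m,T=T_of("wrist",s)
f=lambda u,v:(270+u/4-.4,160+v/4-.4)
p=onz(m,T,f(201.5,263),166);print(p)
q=[onz(m,T,f(u,v),166) for u,v in [(124,190),(279,190),(279,337),(124,337)]]
print(np.linalg.norm(q[0]-q[1]),np.linalg.norm(q[2]-q[1]))
R=np.array(s["ee_rot"]);print("tool off",R.T@(p-np.array(s["eef_pos"])))
q=onz(m,T,f(200,70),40);print("shaft at rack top",q)
E
```

```text
[ 528.14 -118.96  166.  ]
24.146723807772013 25.133318836199095
tool off [ 1.35  1.43 74.34]
shaft at rack top [ 528.63 -118.05   40.  ]
```

arm_command(gripper=[0,0,0,0,0,0,0], travel=[[0.02,0.03,0.3],[0.02,0.03,0.8],[0.02,0.03,1.35],[0.02,0.03,1.8],[0.02,0.03,2.05],[0.02,0.03,2.13],[0.02,0.03,2.13]], roll=[0,0,0,0,0,0,0])

```text
time_s: 3.75
eef_pos: [527.9, -120.7, 154.9]
ee_rot: [[0.255, 0.967, -0.0], [0.967, -0.255, 0.0], [0.0, -0.0, -1.0]]
wrist_force: [0.7, -0.6, 0.7]
grip_width: 85.4
```

arm_command(gripper=[0.3,0.5,0.6,0.65,0.7,0.75,0.8,0.8,0.8,0.8], travel=[[0,0,0],[0,0,0],[0,0,0],[0,0,0],[0,0,0],[0,0,0],[0,0,0],[0,0,0],[0,0,0],[0,0,0]], roll=[0,0,0,0,0,0,0,0,0,0], grip_force=60)

```text
time_s: 4.75
eef_pos: [527.9, -120.9, 155.5]
ee_rot: [[0.256, 0.967, 0.0], [0.967, -0.256, -0.0], [-0.0, 0.0, -1.0]]
wrist_force: [-1.8, -0.2, 5.0]
grip_width: 25.7
```

```bash
python3 snap.py w3; python3 - <<'E'
import cv2
from workcell import vision
cv2.imwrite("pics/scene3.png",cv2.resize(vision.snapshot("scene")[150:260,230:450],None,fx=3.6,fy=3.6))
E
```

```text
4.75 [ 527.92 -120.94  155.47] [-1.76 -0.19  5.04] 25.65155027946798
[[ 0.26  0.97  0.  ]
 [ 0.97 -0.26 -0.  ]
 [-0.    0.   -1.  ]]
```

View pics/w3.png

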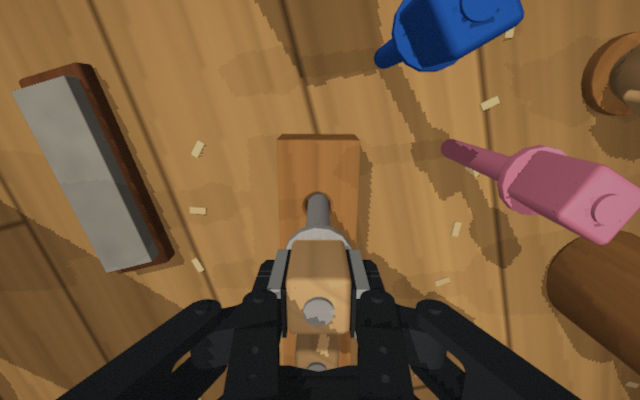

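View pics/scene3.png

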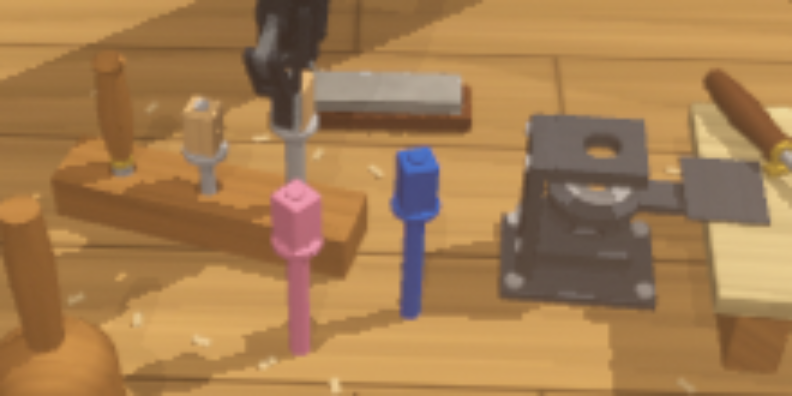

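arm_command(gripper=[0.8,0.8,0.8,0.8,0.8,0.8,0.8,0.8,0.8,0.8], travel=[[0,0,-0.1],[0,0,-0.35],[0,0,-0.75],[0,0,-1.2],[0,0,-1.75],[0,0,-2.35],[0,0,-2.9],[0,0,-3.3],[0,0,-3.5],[0,0,-3.5]], roll=[0,0,0,0,0,0,0,0,0,0])

```text
time_s: 5.85
eef_pos: [528.1, -121.0, 296.1]
ee_rot: [[0.255, 0.967, 0.002], [0.967, -0.255, -0.001], [-0.0, 0.002, -1.0]]
wrist_force: [0.2, -0.1, -3.2]
grip_width: 25.3
```

```bash
python3 snap.py w4;python3 - <<'E'
import cv2
from workcell import vision
cv2.imwrite("pics/scene4.png",cv2.resize(vision.snapshot("scene")[60:260,230:450],None,fx=3,fy=3))
E
```

```text
5.85 [ 528.1  -120.98  296.07] [ 0.21 -0.07 -3.19] 25.285629416107046
[[ 0.26  0.97  0.  ]
 [ 0.97 -0.26 -0.  ]
 [-0.    0.   -1.  ]]
```

View pics/w4.png

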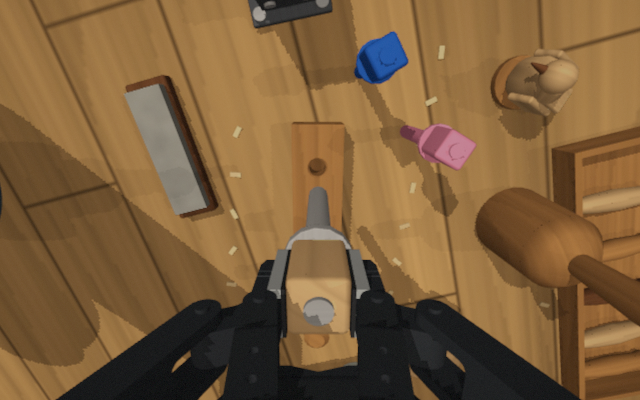

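View pics/scene4.png

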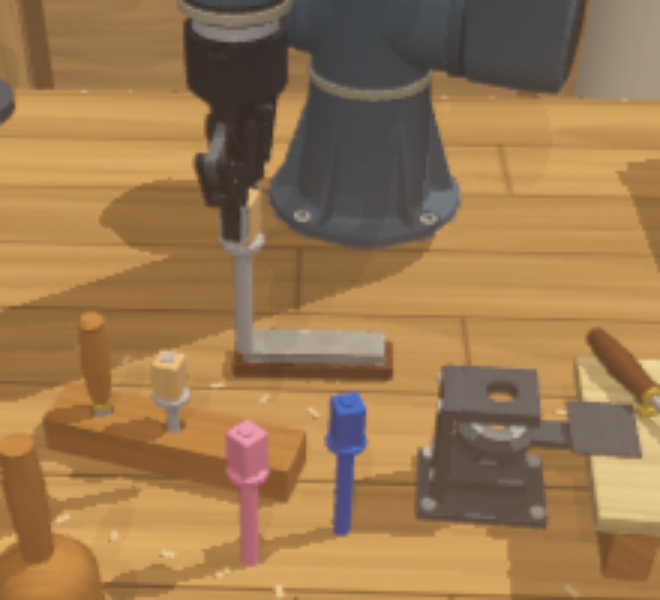

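```bash
python3 - <<'E'
import cv2,json
from h import *
m=vision.camera_model("wrist");T=m["T_tool_cam"]
im=cv2.imread("pics/w4.png")
K=4
a=cv2.resize(im[170:350,260:380],None,fx=K,fy=K,interpolation=cv2.INTER_CUBIC)
cv2.imwrite("pics/w4z.png",a)
tz=145.5
def circ(c,r,z,col):
    p=np.array([proj(m,T,(c[0]+r*np.cos(t),c[1]+r*np.sin(t),z)) for t in np.linspace(0,6.283,60)])
    p=(p-[260,170]+.5)*K-.5
    cv2.polylines(a,[p.astype(np.int32)],True,col,1)
c=(1.5,0)
circ(c,8,tz,(0,0,255));circ(c,8,tz-110,(0,0,255));circ(c,18,tz-110,(0,255,0));circ(c,18,tz-116,(0,255,0))
sq=np.array([proj(m,T,(c[0]+dx*13,c[1]+dy*13,tz-156)) for dx,dy in [(1,1),(1,-1),(-1,-1),(-1,1)]])
cv2.polylines(a,[((sq-[260,170]+.5)*K-.5).astype(np.int32)],True,(255,0,0),1)
cv2.imwrite("pics/w4f.png",a)
E
```

```text
(no output)
```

View pics/w4f.png

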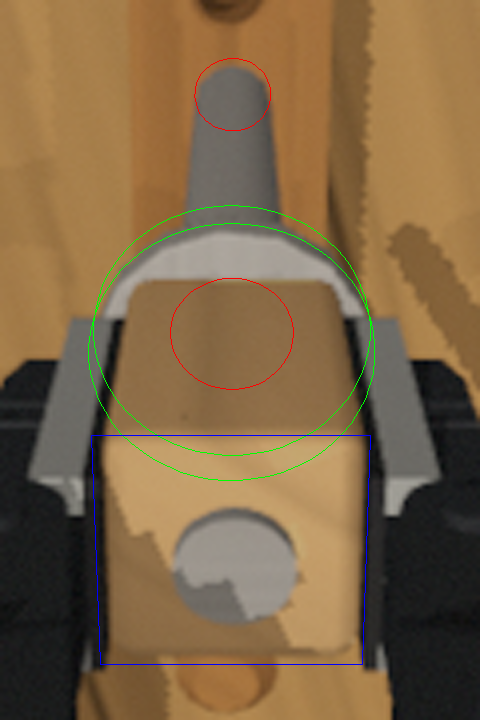

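```bash
python3 - <<'E'
from h import *
from scipy.optimize import least_squares
m=vision.camera_model("wrist");T=m["T_tool_cam"]
def P(p): return (proj(m,T,p)-[260,170]+.5)*4-.5
def obs(q):
    x,y,z,tx=q  # grip centre, tilt about y: tip x shift
    ax=lambda h:x+tx*h/136.
    o=[]
    o+= [P((ax(136)+8,y,z+136))[1]-68]
    o+= [P((ax(26)+18,y,z+26))[1]-228]
    o+= [P((ax(-20)+13,y,z-20))[1]-435]
    o+= [P((ax(-20)-13,y,z-20))[1]-655]
    w=P((ax(-20),y+13,z-20))[0]-P((ax(-20),y-13,z-20))[0]; o+=[w-260]
    w=P((ax(136),y+8,z+136))[0]-P((ax(136),y-8,z+136))[0]; o+=[w-72]
    return np.array(o)
for q in [(1.5,0,9.5,0),(0,0,9.5,0),(1.5,0,14,0),(0,0,14,0)]: print(q,obs(q))
r=least_squares(obs,(1,0,9,0));print(r.x,r.fun)
E
```

```text
(1.5, 0, 9.5, 0) [ -9.76 -22.59   0.15   9.67   9.75   3.86]
(0, 0, 9.5, 0) [ -2.82 -11.5   14.22  22.04   8.76   3.73]
(1.5, 0, 14, 0) [-15.2  -35.28 -24.69 -21.05   0.81   2.69]
(0, 0, 14, 0) [ -8.36 -24.44 -11.01  -8.97  -0.12   2.57]
[ -13.68 8184.03   22.16    0.84] [ 2.88 -6.17  5.78 -2.61 -0.37  2.65]
```

arm_command(gripper=[0.8,0.8,0.8,0.8,0.8,0.8,0.8,0.8,0.8,0.8], travel=[[0.3,-0.06,0],[0.9,-0.17,0],[1.7,-0.33,0],[2.6,-0.5,0],[3.5,-0.67,0],[4.3,-0.82,0],[5,-0.96,0],[5.45,-1.04,0],[5.63,-1.08,0],[5.63,-1.08,0.2]], roll=[0,0,0,0,0,0,0,0,0,0])

```text
time_s: 6.95
eef_pos: [543.7, 108.8, 287.1]
ee_rot: [[0.254, 0.967, 0.001], [0.967, -0.254, 0.0], [0.0, 0.001, -1.0]]
wrist_force: [0.6, -1.0, -2.6]
grip_width: 25.1
```

```bash
python3 snap.py w5; python3 - <<'E'
import cv2
from workcell import vision
cv2.imwrite("pics/top5.png",cv2.resize(vision.snapshot("top")[170:270,200:420],None,fx=3.6,fy=3.6))
cv2.imwrite("pics/scene5.png",cv2.resize(vision.snapshot("scene")[100:250,330:480],None,fx=4,fy=4))
E
```

```text
6.95 [543.71 108.76 287.1 ] [ 0.6  -0.95 -2.57] 25.082787847526472
[[ 0.25  0.97  0.  ]
 [ 0.97 -0.25  0.  ]
 [ 0.    0.   -1.  ]]
```

View pics/w5.png

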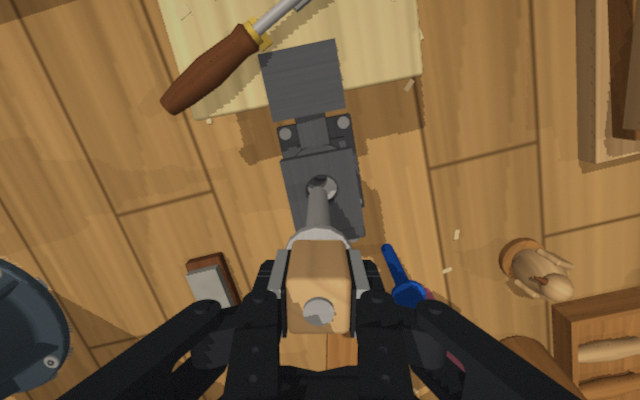

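View pics/scene5.png

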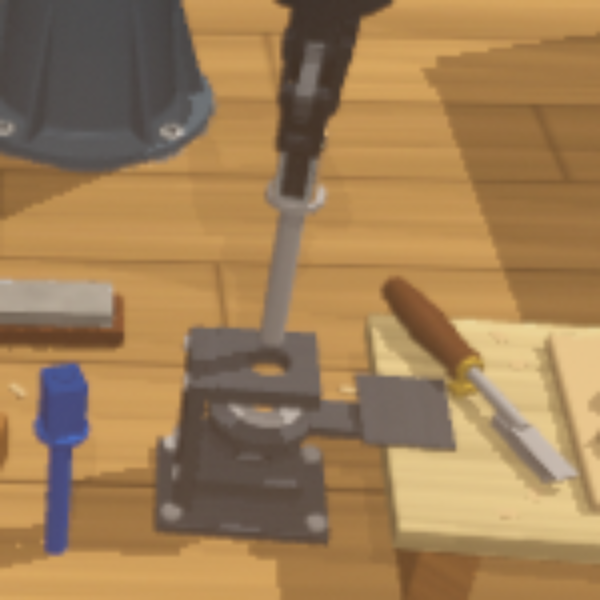

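```bash
cat > ov.py <<'E'
import sys,json
from h import *
tag,px,py,ax,ay,tz=sys.argv[1],*map(float,sys.argv[2:7])  # pin tip world xy, hinge axis xy, tip world z
s=json.load(open(f"pics/{tag}.json"));m,T=T_of("wrist",s)
x0,y0,w,h,K=270,140,110,115,6
im=cv2.imread(f"pics/{tag}.png")[y0:y0+h,x0:x0+w]
a=cv2.resize(np.clip(im*1.3,0,255).astype('uint8'),None,fx=K,fy=K,interpolation=cv2.INTER_CUBIC)
b=a.copy()
def circ(c,r,z,col):
    p=np.array([proj(m,T,(c[0]+r*np.cos(t),c[1]+r*np.sin(t),z)) for t in np.linspace(0,6.283,60)])
    cv2.polylines(b,[((p-[x0,y0]+.5)*K-.5).astype(np.int32)],True,col,1)
circ((px,py),8,tz,(0,0,255));circ((ax,ay),13.5,126,(0,255,0));circ((ax,ay),14.7,126,(0,255,0));circ((ax,ay),13.5,112,(0,255,255))
cv2.imwrite(f"pics/{tag}o.png",np.vstack([a,b])[:, :] if 0 else b);cv2.imwrite(f"pics/{tag}z.png",a)
E
python3 ov.py w5 543.9 109.4 547.3 107.1 141.5
```

```text
(no output)
```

View pics/w5o.png

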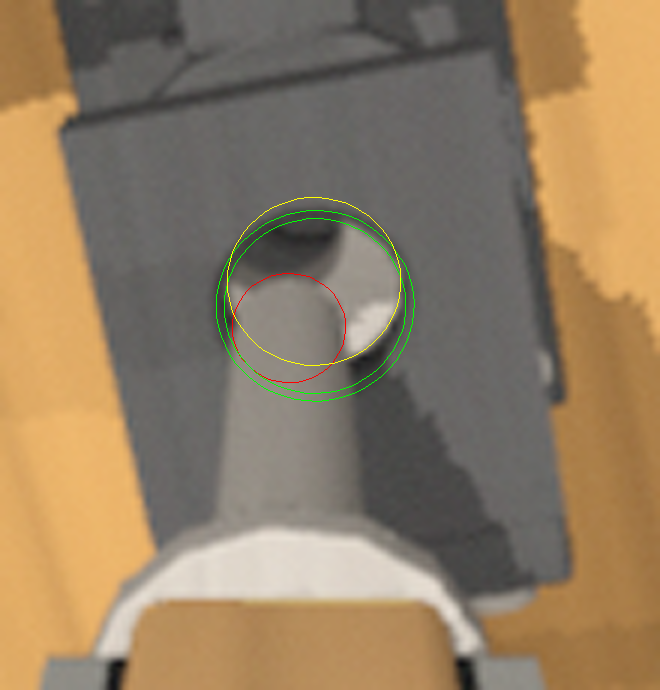

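View pics/w5z.png

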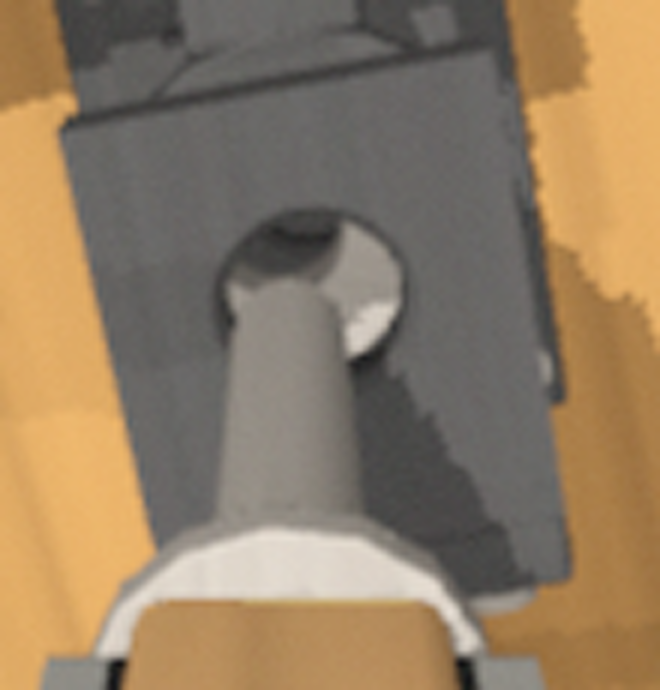

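arm_command(gripper=[0.8,0.8,0.8,0.8,0.8,0.8,0.8,0.8,0.8,0.8], travel=[[0,0,0.05],[0,0,0.15],[0,0,0.3],[0,0,0.45],[0,0,0.6],[0,0,0.75],[0,0,0.9],[0,0,1.0],[0,0,1.05],[0,0,1.05]], roll=[0,0,0,0,0,0,0,0,0,0])

```text
time_s: 8.1
eef_pos: [543.6, 107.9, 244.9]
ee_rot: [[0.255, 0.967, -0.0], [0.967, -0.255, -0.0], [-0.0, -0.0, -1.0]]
wrist_force: [0.5, -0.1, -2.3]
grip_width: 24.9
```

```bash
python3 snap.py w6; python3 ov.py w6 543.7 108.8 546.9 107.5 126
```

```text
8.1 [543.61 107.85 244.88] [ 0.46 -0.1  -2.28] 24.885566630037044
[[ 0.26  0.97 -0.  ]
 [ 0.97 -0.26 -0.  ]
 [-0.   -0.   -1.  ]]
```

View pics/w6o.png

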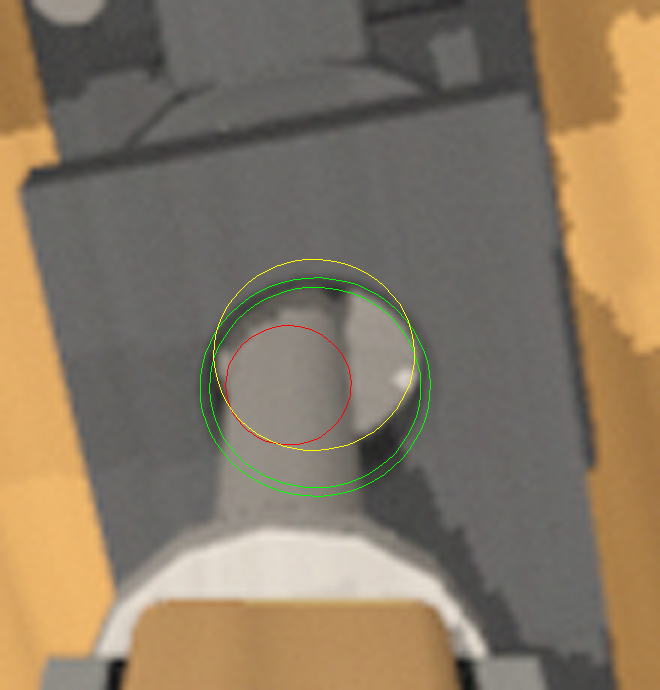

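arm_command(gripper=[0.8,0.8,0.8,0.8,0.8,0.8], travel=[[0.01,0,0.1],[0.01,0,0.2],[0.01,0,0.3],[0.01,0,0.4],[0.01,0,0.42],[0.01,0,0.42]], roll=[0,0,0,0,0,0])

```text
time_s: 8.75
eef_pos: [543.7, 108.2, 228.1]
ee_rot: [[0.255, 0.967, -0.0], [0.967, -0.255, -0.0], [-0.0, -0.0, -1.0]]
wrist_force: [-0.3, 0.3, -1.4]
grip_width: 25.3
```

arm_command(gripper=[0.8,0.8,0.8,0.8], travel=[[0,0,0.05],[0,0,0.1],[0,0,0.1],[0,0,0.1]], roll=[0,0,0,0])

```text
time_s: 9.15
eef_pos: [543.8, 108.2, 224.3]
ee_rot: [[0.255, 0.967, -0.0], [0.967, -0.255, -0.0], [-0.0, -0.0, -1.0]]
wrist_force: [0.4, -0.5, -1.7]
grip_width: 25.1
```

arm_command(gripper=[0.8,0.8,0.8,0.8,0.8,0.8,0.8,0.8], travel=[[0,0,0.1],[0,0,0.2],[0,0,0.3],[0,0,0.4],[0,0,0.5],[0,0,0.55],[0,0,0.6],[0,0,0.6]], roll=[0,0,0,0,0,0,0,0])

```text
time_s: 9.95
eef_pos: [543.7, 108.2, 200.1]
ee_rot: [[0.255, 0.967, -0.0], [0.967, -0.255, -0.0], [-0.0, -0.0, -1.0]]
wrist_force: [0.6, 0.9, -2.2]
grip_width: 25.2
```

```bash
python3 snap.py w7; python3 ov.py w7 543.7 108.8 546.9 107.5 126
```

```text
9.95 [543.7  108.21 200.06] [ 0.65  0.85 -2.18] 25.2481425748641
[[ 0.26  0.97 -0.  ]
 [ 0.97 -0.26 -0.  ]
 [-0.   -0.   -1.  ]]
```

View pics/w7o.png

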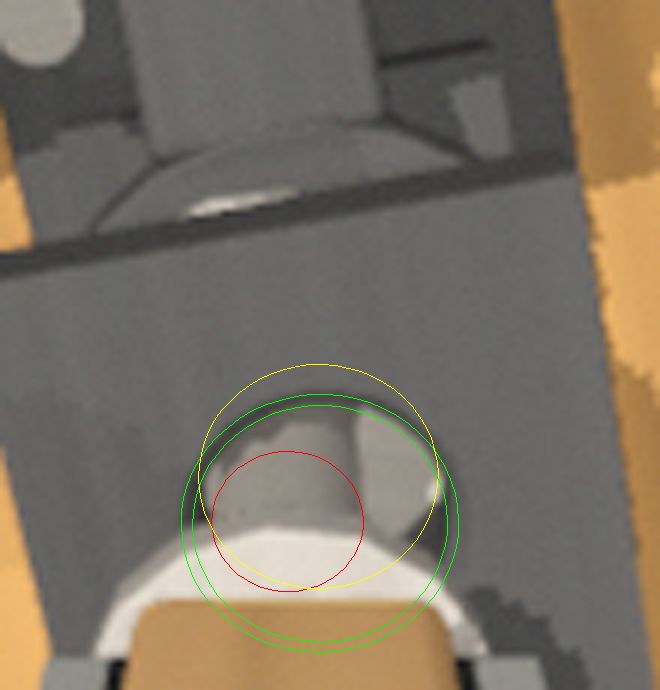

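arm_command(gripper=[0.8,0.8,0.8,0.8,0.8], travel=[[0,0,0.08],[0,0,0.16],[0,0,0.24],[0,0,0.28],[0,0,0.28]], roll=[0,0,0,0,0])

```text
time_s: 10.5
eef_pos: [543.6, 108.2, 188.8]
ee_rot: [[0.255, 0.967, -0.001], [0.967, -0.255, -0.0], [-0.0, -0.0, -1.0]]
wrist_force: [0.0, -0.4, -2.0]
grip_width: 25.4
```

arm_command(gripper=[0.8,0.8,0.8], travel=[[0,0,0.03],[0,0,0.05],[0,0,0.05]], roll=[0,0,0])

```text
time_s: 10.8
eef_pos: [543.7, 108.2, 187.0]
ee_rot: [[0.256, 0.967, -0.0], [0.967, -0.256, -0.0], [-0.0, -0.0, -1.0]]
wrist_force: [0.2, 0.4, -2.1]
grip_width: 25.6
```

arm_command(gripper=[0.8,0.8,0.8], travel=[[0,0,0.03],[0,0,0.04],[0,0,0.04]], roll=[0,0,0])

```text
time_s: 11.1
eef_pos: [543.7, 108.2, 185.4]
ee_rot: [[0.256, 0.967, -0.0], [0.967, -0.256, -0.0], [-0.0, -0.0, -1.0]]
wrist_force: [-0.1, 0.2, -1.9]
grip_width: 25.8
```

arm_command(gripper=[0.8,0.8,0.8], travel=[[0,0,0.03],[0,0,0.05],[0,0,0.05]], roll=[0,0,0])

```text
time_s: 11.4
eef_pos: [543.7, 108.2, 183.4]
ee_rot: [[0.256, 0.967, -0.0], [0.967, -0.256, -0.0], [-0.0, -0.0, -1.0]]
wrist_force: [0.4, -0.4, -2.2]
grip_width: 25.4
```

arm_command(gripper=[0.8,0.8,0.8], travel=[[0,0,0.03],[0,0,0.06],[0,0,0.06]], roll=[0,0,0])

```text
time_s: 11.7
eef_pos: [543.7, 108.2, 180.9]
ee_rot: [[0.256, 0.967, -0.0], [0.967, -0.256, -0.0], [-0.0, -0.0, -1.0]]
wrist_force: [-0.9, 0.4, -2.0]
grip_width: 25.2
```

arm_command(gripper=[0.8,0.8,0.8,0.8,0.8,0.8], travel=[[0,0,0.08],[0,0,0.16],[0,0,0.24],[0,0,0.32],[0,0,0.38],[0,0,0.38]], roll=[0,0,0,0,0,0])

```text
time_s: 12.3
eef_pos: [543.6, 108.2, 165.5]
ee_rot: [[0.256, 0.967, -0.001], [0.967, -0.256, -0.0], [-0.0, -0.001, -1.0]]
wrist_force: [0.3, -1.4, -2.8]
grip_width: 25.4
```

arm_command(gripper=[0.8,0.8,0.8], travel=[[0,0,0.04],[0,0,0.06],[0,0,0.06]], roll=[0,0,0])

```text
time_s: 12.6
eef_pos: [543.7, 108.2, 163.4]
ee_rot: [[0.256, 0.967, -0.0], [0.967, -0.256, -0.0], [-0.0, -0.0, -1.0]]
wrist_force: [-0.2, 0.4, -2.3]
grip_width: 25.6
```

```bash
python3 - <<'E'
import cv2
from workcell import vision
cv2.imwrite("pics/scene8.png",cv2.resize(vision.snapshot("scene")[120:250,330:480],None,fx=4.5,fy=4.5,interpolation=cv2.INTER_CUBIC))
E
```

```text
(no output)
```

View pics/scene8.png

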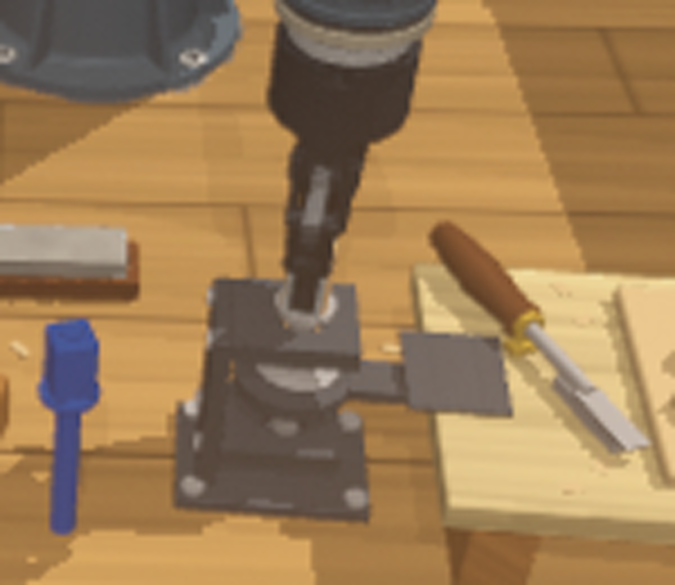

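arm_command(gripper=[0.8,0.8,0.8], travel=[[0,0,0.02],[0,0,0.03],[0,0,0.03]], roll=[0,0,0])

```text
time_s: 12.95
eef_pos: [543.7, 108.2, 162.2]
ee_rot: [[0.255, 0.967, -0.0], [0.967, -0.255, -0.0], [-0.0, -0.0, -1.0]]
wrist_force: [-0.1, 0.3, -2.5]
grip_width: 25.4
```

arm_command(gripper=[0.8,0.8,0.8], travel=[[0,0,0.01],[0,0,0.02],[0,0,0.02]], roll=[0,0,0])

```text
time_s: 13.25
eef_pos: [543.8, 108.2, 161.6]
ee_rot: [[0.255, 0.967, 0.0], [0.967, -0.255, -0.0], [0.0, 0.0, -1.0]]
wrist_force: [0.6, 0.1, -2.1]
grip_width: 25.1
```

arm_command(gripper=[0.8,0.8,0.8], travel=[[0,0,0.01],[0,0,0.02],[0,0,0.02]], roll=[0,0,0])

```text
time_s: 13.55
eef_pos: [543.8, 108.2, 161.5]
ee_rot: [[0.255, 0.967, 0.0], [0.967, -0.255, -0.0], [0.0, 0.0, -1.0]]
wrist_force: [-4.3, -1.6, 8.1]
grip_width: 25.2
```

arm_command(gripper=[0.8,0.8,0.8], travel=[[0,0,0.01],[0,0,0.015],[0,0,0.015]], roll=[0,0,0])

```text
time_s: 13.85
eef_pos: [543.8, 108.2, 161.4]
ee_rot: [[0.255, 0.967, 0.0], [0.967, -0.255, -0.0], [0.0, 0.0, -1.0]]
wrist_force: [-6.6, -1.4, 14.9]
grip_width: 25.5
```

arm_command(gripper=[0.7,0.6,0.5,0.4,0.3,0.2,0.2,0.2], travel=[[0,0,-0.02],[0,0,-0.02],[0,0,-0.02],[0,0,-0.02],[0,0,-0.02],[0,0,-0.02],[0,0,-0.02],[0,0,-0.02]], roll=[0,0,0,0,0,0,0,0])

```text
time_s: 14.65
eef_pos: [543.8, 108.2, 160.9]
ee_rot: [[0.255, 0.967, 0.0], [0.967, -0.255, -0.0], [-0.0, 0.0, -1.0]]
wrist_force: [0.2, -0.2, -1.1]
grip_width: 68.3
```

```bash
python3 snap.py w8
```

```text
14.65 [543.77 108.23 160.88] [ 0.15 -0.2  -1.07] 68.28895161156476
[[ 0.26  0.97  0.  ]
 [ 0.97 -0.26 -0.  ]
 [-0.    0.   -1.  ]]
```

View pics/w8.png

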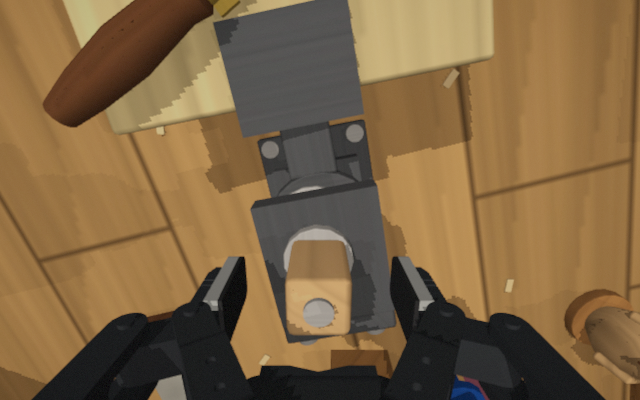

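Released; the pin stands on the lug. Raise straight up and check.

arm_command(gripper=[0.1,0,0,0,0,0,0,0,0,0], travel=[[0,0,-0.1],[0,0,-0.4],[0,0,-0.9],[0,0,-1.5],[0,0,-2.2],[-0.6,0,-2.8],[-1.2,0,-3],[-1.8,0,-3],[-2,0,-3],[-2,0,-3]], roll=[0,0,0,0,0,0,0,0,0,0])

```text
time_s: 15.7
eef_pos: [523.3, 30.4, 281.5]
ee_rot: [[0.257, 0.966, 0.001], [0.966, -0.257, 0.0], [0.0, 0.001, -1.0]]
wrist_force: [-0.5, -0.5, -0.2]
grip_width: 85.6
```

```bash
python3 snap.py w9;python3 - <<'E'
import cv2
from h import *
a=vision.snapshot("scene");cv2.imwrite("pics/scene9.png",cv2.resize(a[110:250,330:480],None,fx=4,fy=4,interpolation=cv2.INTER_CUBIC))
cv2.imwrite("pics/scene9f.png",a)
m,T=T_of("scene")
for z in (126,152,172): print(z,proj(m,T,(543.7,108.6,z)))
b=cv2.imread("pics/w9.png"); cv2.imwrite("pics/w9z.png",cv2.resize(b[60:260,230:430],None,fx=3,fy=3,interpolation=cv2.INTER_CUBIC))
E
```

```text
15.7 [523.27  30.35 281.53] [-0.52 -0.49 -0.2 ] 85.6175124867671
[[ 0.26  0.97  0.  ]
 [ 0.97 -0.26  0.  ]
 [ 0.    0.   -1.  ]]
126 [396.56 188.63]
152 [397.82 180.95]
172 [398.82 174.86]
```

View pics/scene9.png

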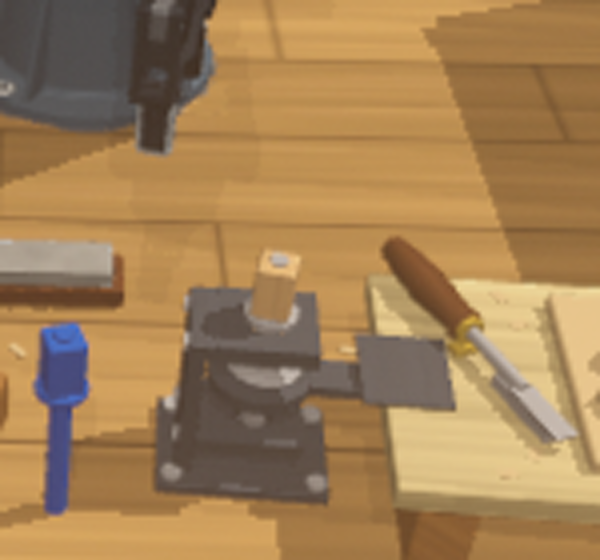

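View pics/w9z.png

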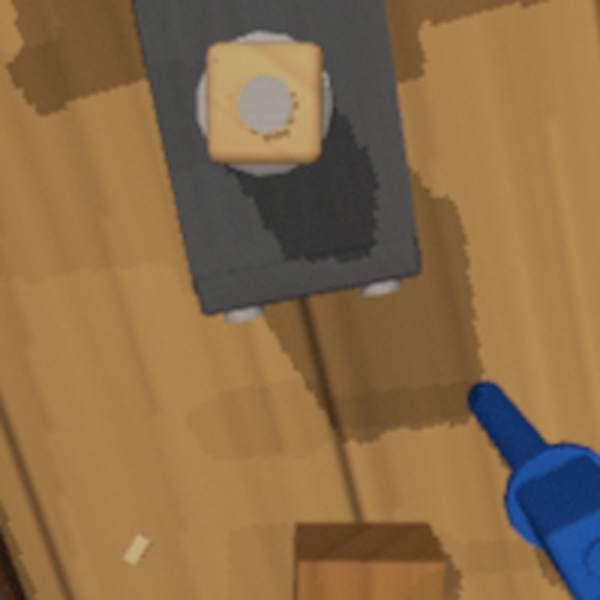

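View pics/scene9f.png

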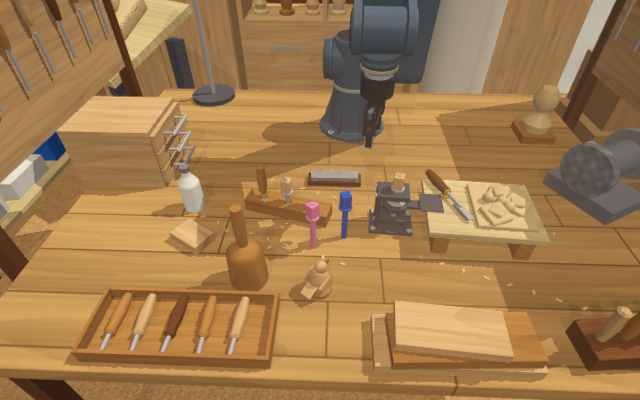

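```bash
python3 -c "
from workcell import manip
print(manip.close_job())"
```

```text
the job is handed in; nothing more can be done
None
```

The hinge pin is through the top lug, the sprung eye and the bottom lug, with its collar seated on the top lug. The gripper has let go and moved clear, and I handed the job in at about 16 s.

- **Finding the eye:** From the wrist camera, looking down through the top lug, I put the eye's hole 6 mm off the hinge axis. I aimed the pin about 3.5 mm off the axis, towards that hole.
- **Forces:** The pin went through all three holes with no contact force above the sensor's noise. The largest wrist reading I took was about 15 N up (17 N net of the pin's weight), when I pressed the collar home. I read the force at the end of each move, not continuously.
- **Home height:** The collar met the lug with the tool at 161.5 mm, the height I had worked out for a seated pin.
- **Last pictures:** The pin stands upright, collar on the lug. The grip's top is within about 2 pixels of where a seated pin should appear. The other objects look unmoved by eye.
- **Disagreements:** The cameras differed by up to 3–5 mm on where the pin and hinge stood. I went by the wrist camera and compared pin and hole in the same picture before inserting.

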